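Set the vent casement's stay on its snug hole

ROBOT

A 7-joint arm with a two-finger parallel gripper is mounted at the origin on the work surface. World frame = base frame: x ahead of the robot, y to its left, z up, the work surface at z = 0. Lengths are in m, angles in rad, forces in N, time in s.
With the tool pointing down it reaches from about 0.425 to 0.925 m from the base axis. Payload 6.8 kg.
Tool frame: the origin (TCP) lies at the very end of the fingers, on their centre line; the grasp point (between the pads) lies 19 mm behind it; y points along the fingers, x is the direction in which the jaws open and shut, and the axes are right-handed (so a half turn about y gives the same grasp; the last joint's range is limited). The gripper opens to 85 mm and grips with 20 to 120 N. Pads are 22 mm wide; open, the fingers measure 114 mm over their backs; the gripper's body (76 mm by 85 mm) begins 54 mm behind the grasp point. The pads swing forward as they close: fully open they stand 13 mm farther back than shut.
Start: joints at [-1.399, 0.477, 0.022, 1.555, -0.011, 1.109, -0.083], TCP at [0.186, 0.649, 0.231] pointing down, gripper open.
Joint ranges: [-2.96, 2.96], [-0.34, 2.1], [-1.41, 1.46], [0.24, 2.44], [-1.37, 4.51], [0.17, 1.92], [-2.96, 2.96]. Speed limits (rad/s): [2.39, 2.39, 3.14, 3.14, 3.14, 3.14, 3.14].

INTERFACE

Orientations are given as a rotation vector (axis times angle).
In Python, from bench import r, imaging gives the robot as it stands.
- The arm moves only by the shell command python3 -m jog 'ROWS' [FORCE]. ROWS is text: rows parted by semicolons, each of 7 numbers parted by spaces: the turn, a rotation vector about the tool's x, y, z in degrees, then the shift along the tool's x, y, z in mm, then the opening, from 0 (shut) to 1 (fully open). A call has exactly 5 rows; each row shifts and turns the commanded pose from where the row before left it, along the tool's axes as they then stand; what a row does not reach is not made up. A row lasts 1/12 s, in which the tool goes at most 41.7 mm and 7.16 degrees, less where a joint would pass 70% of its speed; a pose out of reach is approached as far as the arm can. A call with a gripper value outside its range is refused whole. The fingers move at their own pace and stop on an object; FORCE is the grip in N (left out, the last holds). Time passes only in rows, so rows that do not move let the fingers close, or fill a call up. It gives the time, the measured TCP pose, the force and the opening at its end, in the units of the state.
- r.get_obs(): the state, without advancing time (a new reading comes with each control period).
- imaging.grab_frame(name): name is "scene" or "top" or "wrist"; returns a dict with "color" (480x640x3 uint8, red, green, blue), "z_map" (480x640 float32, m along the optical axis (not along the pixel's ray), 0 where there is no reading), "fx", "fy", "cx", "cy" (pixels), "world_to_cam" (4x4, takes a point from world to camera coordinates); the wrist camera has in their place "hand_eye" (4x4, takes a point from camera to tool coordinates, whose origin is the TCP and whose axes are the tool frame's). Camera axes: x right, y up, looking along -z (the intrinsics and any distortion apply to the point x, -y, -z); pixel columns grow to the right and rows downward; lengths in m; the calibration is good to about 2 mm. A picture is of the moment at which its call begins: read the wrist's pose just before it.
- r.hand_in(): hands the job in, once; it reports no verdict.
The state is a dict: "clock": time; "joints": joint angles; "qvel": joint speeds; "tau": joint torques, N m; "tcp_pos": TCP position; "orientation": TCP orientation; "contact_force": force on the tool from outside, world axes, zero at the start; "moment": the same for the moment, N m; "grip_width": finger opening in m.
Only numpy, scipy, OpenCV 4.12 (cv2) and the standard library are available. Lean on these libraries where they do the work, as an engineer would, in place of code of your own. Each camera call takes 0.05 s, during which the arm holds its last target.

TASK

The little vent casement rattles because its stay sits on the pin by one of its two loose, wide holes. Lift the stay off the pin by its knob, work the casement in or out, and lower the small middle hole over the pin until the stay lies flat again, then let go. Feel for the pin gently, without heaving or pressing hard on it, and leave the other things on the sill and bench where they are.

Things in the scene. Friction and masses are not known exactly. Their poses are not given: they have to be found in the camera images.
- knob (a point): Centre of the stay's upright knob: a dark steel cylinder 18 mm across and 32 mm high (on an 12 mm neck), standing on the free end of the stay, 275 mm from the stay's pivot and 110 mm from the snug hole. This point lies 33 mm above the underside of the bar. Axes: x along the bar away from the pivot, z up out of the bar's face. Grasp it from above; its top is 94 mm above the bench while the stay lies flat.
- snug_hole (a point): Centre of the small middle hole (10.5 mm across) at the bar's underside, 165 mm from the pivot. The stay is a rigid steel bar, 32 mm wide, 5 mm thick, 0.2 kg, its underside 45 mm above the bench when flat. The two wide holes (20 mm) are in line with it 45 mm to either side, 120 and 210 mm from the pivot; the pin stands in one or the other at the start. Axes as the knob.
- stay_pivot (a point): Pivot at the other end of the stay, at the bar's underside, 45 mm above the bench, carried by the casement leaf 200 mm from the leaf's hinge line. Here the stay both swings sideways (1 rad either way) and lifts. Axes as the knob.
- sash_hinge (a point): Point on the casement's upright hinge line, 45 mm above the bench. Axes: x along the window frame from the hinge to its free end, y outdoors (away from the knob), z up. The oak frame is 444 mm long and 244 mm high and stands on a sill board 30 mm thick that reaches 190 mm indoors of the hinge line. Frame and hinge stay put in an episode; they stand elsewhere in the next.
- sash (a joint): Angle of the glazed casement leaf, rad, from where it starts (0: 0.305 rad open, the stay then square to the frame). It grows outdoors to 0.55; -0.305 is shut. The leaf swings freely, with about 0.5 N of friction felt at the stay's pivot, and stays where it is left.
- pin_plate: Square steel plate (36 mm) on the sill that bears the pin; origin at the centre of its underside, 30 mm above the bench, axes as sash_hinge. The pin is upright, 8 mm thick, flat-topped, its tip 28 mm above this origin; it stands firm but always 4.5 mm off this centre, in a direction that differs each time and is not measured. Stay and pin must not press on each other with over 20 N. The other, like plate has no pin.
- stay (a joint): How far the stay is lifted about its pivot, rad: 0 lying flat (a stop; it falls back by its own weight), up to 0.7. About 0.12 clears the pin at the inner wide hole, 0.08 at the outer one, 0.09 at the snug hole.
- dish: Glass dish on the sill, 72 mm across, 30 mm high, a bystander; origin at the centre of its underside.
- cork: Upright cork on the sill, 24 mm across, 45 mm high, a bystander; origin at the centre of its underside.
- bottle: Green bottle, 74 mm across, 300 mm high, a bystander; origin at the centre of its underside.
- tumbler: Glass tumbler, 70 mm across, 95 mm high, a bystander; origin at the centre of its underside.
- bung: Wooden cask bung, 54 mm across, 40 mm high, a bystander; origin at the centre of its underside.
- jar: Amber jar, 60 mm across, 80 mm high, a bystander; origin at the centre of its underside.

How it is judged:
By the outcome, as a careful person would: the job done as asked, in the order asked, and still so for the second after the job is handed in, with the robot touching nothing.
It also fails if it takes over 64 s, if anything falls off the work surface, if the arm or the gripper's body presses on something with over 40 N, if the wrist force passes 120 N, or if a joint passes its speed limit or range.

## Working session

There is one attempt and no reset: what is moved stays moved. The work goes in short steps, Python scripts to look and compute and a shell command to move; the robot and the scene stay as the last step left them, time stands still between calls to the robot, and variables do not carry over. Pictures are saved under pics/ and viewed, and the job is handed in when it is done.

```bash
ls; mkdir -p pics; cat > h.py <<'E'
import numpy as np, cv2
from bench import r, imaging
from scipy.spatial.transform import Rotation as R
def snap(n,f,name):
    cv2.imwrite(f'pics/{name}.png',cv2.cvtColor(f['color'],cv2.COLOR_RGB2BGR))
    np.savez(f'{name}.npz',**f)
def cloud(f,obs=None):
    z=f['z_map'];v,u=np.mgrid[0:480,0:640]
    P=np.stack([(u-f['cx'])/f['fx']*z,-(v-f['cy'])/f['fy']*z,-z],-1)
    if 'world_to_cam' in f:
        T=np.linalg.inv(f['world_to_cam'])
    else:
        W=np.eye(4);W[:3,:3]=R.from_rotvec(obs['orientation']).as_matrix();W[:3,3]=obs['tcp_pos'];T=W@f['hand_eye']
    X=P@T[:3,:3].T+T[:3,3]; X[z==0]=np.nan
    return X
E
python3 - <<'E'
from h import *
o=r.get_obs();print(o)
print(R.from_rotvec(o['orientation']).as_matrix().round(3))
for n in ['scene','top','wrist']:
    o=r.get_obs();f=imaging.grab_frame(n);snap(n,f,n+'0');np.save(n+'0_cloud.npy',cloud(f,o))
    print(n,{k:v for k,v in f.items() if k not in('color','z_map')})
E
```

```text
pics
{'clock': 0.0, 'joints': array([-1.39911016,  0.4777956 ,  0.0223852 ,  1.55645285, -0.01148731,
        1.10922421, -0.08309723]), 'qvel': array([ 0.0006284 ,  0.00014351, -0.00019145,  0.00011467,  0.00010244,
        0.00130849, -0.00151995]), 'tau': array([-1.58510793e-04, -5.96447110e+01,  1.60810445e+00, -2.81196070e+01,
        1.24439568e-02,  9.25263186e-03, -3.09473978e-05]), 'tcp_pos': array([0.18628797, 0.64819484, 0.23032899]), 'orientation': array([-1.32987469, -0.99974969,  1.00190528]), 'contact_force': array([-0.69268898, -0.79772058,  1.15449905]), 'moment': array([ 0.01709656,  0.05103461, -0.02260748]), 'grip_width': 0.08515329725297417}
[[ 0.276 -0.    -0.961]
 [ 0.961 -0.002  0.276]
 [-0.002 -1.    -0.   ]]
scene {'fx': 479.8744631684473, 'fy': 479.8744631684473, 'cx': 323.75335332178264, 'cy': 238.15616516245584, 'world_to_cam': array([[ 0.06300833,  0.99800685, -0.00350476,  0.06392713],
       [-0.66291089,  0.04447693,  0.74737604,  0.33925483],
       [ 0.74604229, -0.04476758,  0.66439203, -1.3764752 ],
       [ 0.        ,  0.        ,  0.        ,  1.        ]])}
top {'fx': 453.35776772585854, 'fy': 453.35776772585854, 'cx': 322.5255039092986, 'cy': 238.81697544712523, 'world_to_cam': array([[-0.00289545, -0.99999358, -0.00211236, -0.10748754],
       [ 0.99640697, -0.00306386,  0.08463896, -0.56319224],
       [-0.08464489, -0.0018597 ,  0.99640945, -0.91721989],
       [ 0.        ,  0.        ,  0.        ,  1.        ]])}
wrist {'fx': 333.3521105268076, 'fy': 333.3521105268076, 'cx': 325.013673748879, 'cy': 241.7708787157344, 'hand_eye': array([[ 9.99999520e-01, -4.59738824e-04,  8.64728499e-04,
        -2.38798465e-04],
       [ 9.66720386e-04,  3.22070508e-01, -9.46715191e-01,
        -1.42965022e-01],
       [ 1.56738183e-04,  9.46715573e-01,  3.22070798e-01,
         8.25566044e-02],
       [ 0.00000000e+00,  0.00000000e+00,  0.00000000e+00,
         1.00000000e+00]])}
```

View pics/scene0.png

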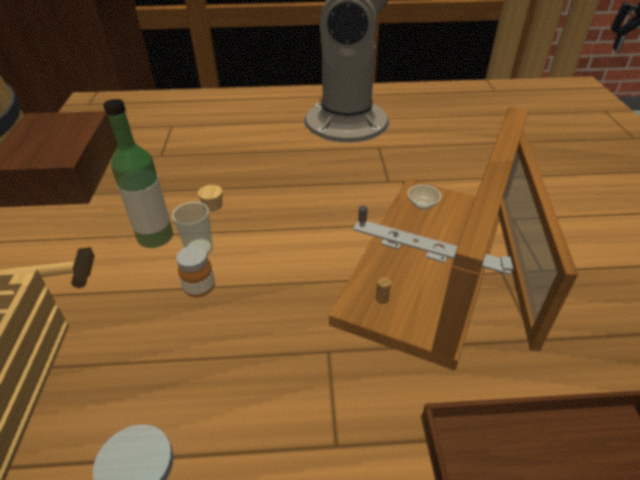

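View pics/top0.png

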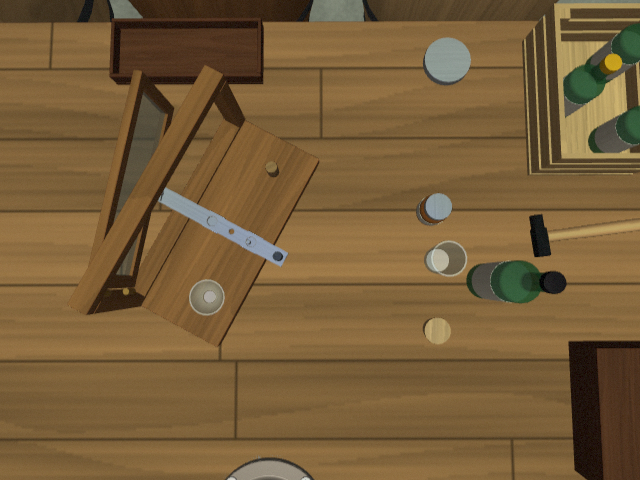

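View pics/wrist0.png

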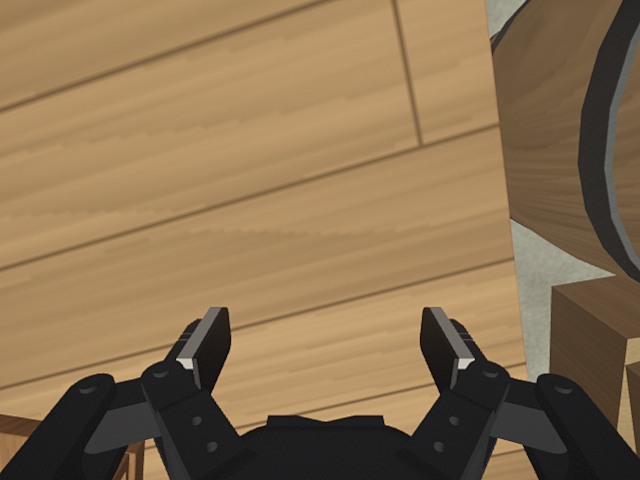

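The scene shows the stay with its knob at top (278,257), the holes at about (249,240), (231,231) and (212,221), and the frame running diagonally. I'll zoom in.

```bash
python3 - <<'E'
import cv2,numpy as np
a=cv2.imread('pics/top0.png')[170:290,140:300];b=cv2.imread('pics/scene0.png')[190:290,340:530]
cv2.imwrite('pics/c1.png',cv2.resize(a,None,fx=5,fy=5,interpolation=2));cv2.imwrite('pics/c2.png',cv2.resize(b,None,fx=4.2,fy=4.2,interpolation=2))
C=np.load('top0_cloud.npy')
for u,v in [(278,257),(249,240),(231,231),(212,221),(165,196),(262,250),(240,235),(206,290),(272,163),(288,262),(272,267),(74,303),(212,75),(134,75),(125,292)]:print(u,v,C[v,u].round(4))
S=np.load('scene0_cloud.npy')
for u,v in [(362,209),(362,225),(425,242),(391,235),(437,250),(508,265)]:print('s',u,v,S[v,u].round(4))
E
```

```text
278 257 [ 0.5223 -0.0238  0.0926]
249 240 [0.5581 0.0379 0.0578]
231 231 [0.5791 0.0799 0.0299]
212 221 [0.5994 0.1181 0.0355]
165 196 [0.649  0.211  0.0503]
262 250 [0.5385 0.0128 0.0494]
240 235 [0.5693 0.0583 0.0453]
206 290 [0.4584 0.1264 0.0408]
272 163 [ 0.7098 -0.0093  0.077 ]
288 262 [ 5.158e-01 -3.580e-02  4.000e-04]
272 267 [ 5.053e-01 -2.000e-03  4.000e-04]
74 303 [0.4443 0.2801 0.2459]
212 75 [0.8136 0.0705 0.2452]
134 75 [0.8274 0.2107 0.2165]
125 292 [0.457  0.2601 0.1096]
s 362 209 [ 0.5284 -0.0236  0.091 ]
s 362 225 [ 0.532  -0.0222  0.0538]
s 425 242 [0.5826 0.0927 0.0475]
s 391 235 [0.5513 0.0332 0.0413]
s 437 250 [0.5946 0.1146 0.0365]
s 508 265 [0.6655 0.2213 0.0595]
```

```bash
sleep 0
```

```text
(no output)
```

View pics/c1.png

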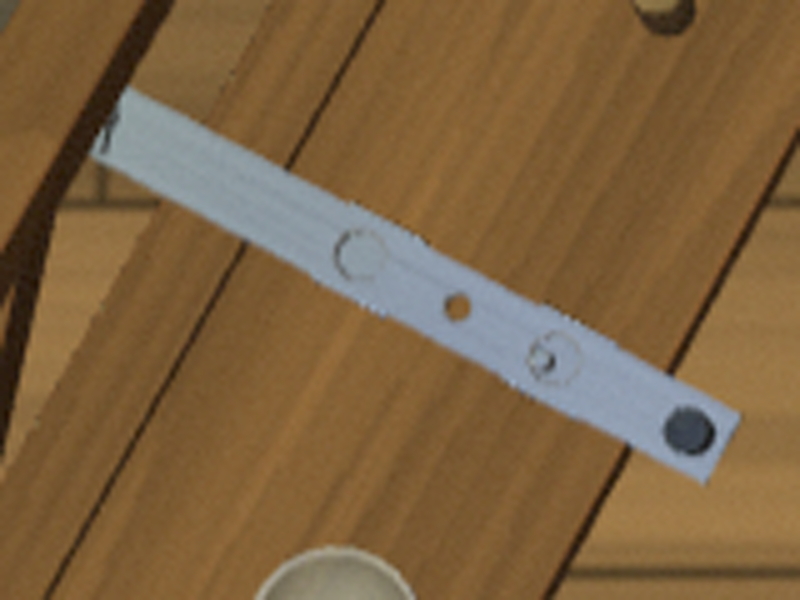

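View pics/c2.png

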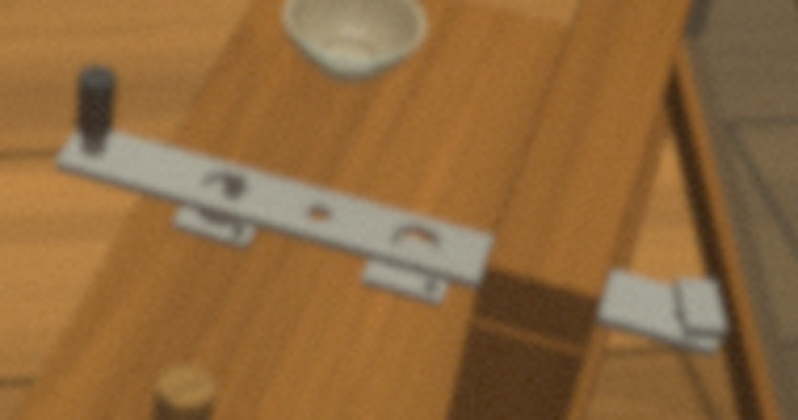

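```bash
python3 - <<'E'
import numpy as np,cv2
for n,b in(('top',(150,300,120,310)),('scene',(180,290,340,530))):
    C=np.load(n+'0_cloud.npy');I=cv2.imread(f'pics/{n}0.png').astype(int)
    m=np.zeros((480,640),bool);m[b[0]:b[1],b[2]:b[3]]=1
    k=m&(abs(C[...,2]-.092)<.006)&(I.max(-1)<110)&(np.hypot(C[...,0]-.525,C[...,1]+.024)<.03)
    print(n,'knobtop',k.sum(),C[k].mean(0),C[k].max(0),C[k].min(0))
    s=m&(abs(C[...,2]-.05)<.006)&(I.min(-1)>120)
    P=C[s][:,:2];c=P.mean(0);u,S,v=np.linalg.svd(P-c);d=v[0]*np.sign(-v[0][0]);t=(P-c)@d;w=(P-c)@v[1]
    print('bar',s.sum(),c,d,np.percentile(t,[0,1,99,100]),np.percentile(w,[1,99]),'end',c+d*t.max(),'knob lateral',(C[k].mean(0)[:2]-c)@v[1])
E
```

```text
top knobtop 61 [ 0.52512545 -0.02172969  0.09088893] [ 0.53207524 -0.01367578  0.09431049] [ 0.51655141 -0.02953111  0.08602262]
bar 1909 [0.58864471 0.09669509] [-0.47224413 -0.8814678 ] [-0.13745903 -0.13296128  0.1431418   0.14576674] [-0.01549501  0.01551953] end [ 0.51980722 -0.0317936 ] knob lateral 6.476954903438165e-05
scene knobtop 51 [ 0.52809362 -0.02234765  0.09019111] [ 0.53451395 -0.0130694   0.09293296] [ 0.51725643 -0.02972436  0.08669747]
bar 1110 [0.58325067 0.08879882] [-0.47192772 -0.88163724] [-0.16152812 -0.15549601  0.13357108  0.13712502] [-0.01729894  0.01627912] end [ 0.51853758 -0.0320957 ] knob lateral 0.0038245930768836135
```

```bash
python3 -m jog '0 0 0 0 -30 0 0.6;0 0 0 0 -30 0 0.6;0 0 0 0 -30 0 0.6;0 0 0 0 -30 0 0.6;0 7 0 0 -5 -20 0.6' 20
```

```text
clock: 0.57
tcp_pos: [0.2012, 0.6466, 0.3623]
orientation: [-1.362, -0.915, 0.909]
contact_force: [-1.6, 0.9, -0.3]
grip_width: 0.0512
```

```bash
cat > go.py <<'E'
# goal: python3 go.py x y z yawdeg(tool z heading) tiltdeg ; prints shift in tool axes & rotvec deg
import sys
from h import *
def goal(yaw,tilt=0):
    z=np.array([np.cos(np.radians(yaw)),np.sin(np.radians(yaw)),0]);y=np.array([0,0,-1.]);x=np.cross(y,z)
    return R.from_matrix(np.stack([x,y,z],1))*R.from_euler('x',tilt,degrees=True)
if __name__=='__main__':
    a=[float(v) for v in sys.argv[1:]]
    o=r.get_obs();Q=R.from_rotvec(o['orientation']);G=goal(a[3],a[4] if len(a)>4 else 0)
    d=np.array(a[:3])-o['tcp_pos']
    print('tcp',o['tcp_pos'].round(4),'F',o['contact_force'].round(1),'t',round(o['clock'],2))
    print('rot tool deg',np.degrees((Q.inv()*G).as_rotvec()).round(2),'shift mm in current tool',(Q.inv().apply(d)*1e3).round(1),'in goal tool',(G.inv().apply(d)*1e3).round(1))
E
python3 -m jog '0 7 0 0 0 0 0.6;0 7 0 0 0 0 0.6;0 7 0 0 0 0 0.6;0 7 0 0 0 0 0.6;0 7 0 0 0 0 0.6'
python3 -m jog '0 7 0 0 0 0 0.6;0 7 0 0 0 0 0.6;0 7 0 0 0 0 0.6;0 7 0 0 0 0 0.6;0 7 0 0 0 0 0.6'
python3 go.py .525 -.022 .2 61.8
```

```text
clock: 0.98
tcp_pos: [0.2056, 0.643, 0.3559]
orientation: [-1.528, -0.432, 0.433]
contact_force: [-0.4, -0.2, -0.1]
grip_width: 0.051
clock: 1.4
tcp_pos: [0.2055, 0.643, 0.3559]
orientation: [-1.571, 0.046, -0.046]
contact_force: [0.3, 0.2, -0.8]
grip_width: 0.0513
tcp [0.2055 0.643  0.3559] F [ 0.3  0.2 -0.8] t 1.4
rot tool deg [ 0.05 24.82  0.  ] shift mm in current tool [ 358.1  156.3 -644.9] in goal tool [ 595.8  155.9 -435.1]
```

```bash
python3 -m jog '0 6.2 0 0 0 0 0.6;0 6.2 0 0 0 0 0.6;0 6.2 0 0 0 0 0.6;0 6.2 0 0 0 0 0.6;0 0 0 30 0 -22 0.6'
python3 -m jog '0 0 0 30 0 -22 0.6;0 0 0 30 0 -22 0.6;0 0 0 30 0 -22 0.6;0 0 0 30 0 -22 0.6;0 0 0 30 0 -22 0.6'
python3 -m jog '0 0 0 30 0 -22 0.6;0 0 0 30 0 -22 0.6;0 0 0 30 0 -22 0.6;0 0 0 30 0 -22 0.6;0 0 0 30 0 -22 0.6'
python3 -m jog '0 0 0 30 0 -22 0.6;0 0 0 30 0 -22 0.6;0 0 0 30 0 -22 0.6;0 0 0 30 0 -22 0.6;0 0 0 0 0 0 0.6'
python3 go.py .525 -.022 .2 61.8
```

```text
clock: 1.82
tcp_pos: [0.2157, 0.6144, 0.354]
orientation: [-1.538, 0.38, -0.376]
contact_force: [-1.5, -0.7, -0.4]
grip_width: 0.0511
clock: 2.23
tcp_pos: [0.3036, 0.4406, 0.356]
orientation: [-1.537, 0.381, -0.381]
contact_force: [1.4, -0.2, 0.0]
grip_width: 0.0515
clock: 2.65
tcp_pos: [0.3848, 0.2732, 0.3562]
orientation: [-1.537, 0.381, -0.38]
contact_force: [0.4, -0.5, -0.5]
grip_width: 0.0513
clock: 3.07
tcp_pos: [0.452, 0.1336, 0.3567]
orientation: [-1.536, 0.388, -0.39]
contact_force: [0.0, -0.6, 1.0]
grip_width: 0.0511
tcp [0.452  0.1336 0.3567] F [ 0.  -0.6  1. ] t 3.07
rot tool deg [ 0.   -0.25  0.09] shift mm in current tool [ 138.1  156.9 -102. ] in goal tool [ 137.9  156.7 -102.6]
```

```bash
python3 -m jog '0 0 0 30 0 -22 0.6;0 0 0 30 10 -22 0.6;0 0 0 30 20 -22 0.6;0 0 0 30 30 -22 0.6;0 0 0 18 30 -14 0.6'
python3 -m jog '0 0 0 0 20 0 0.6;0 0 0 0 0 0 0.6;0 0 0 0 0 0 0.6;0 0 0 0 0 0 0.6;0 0 0 0 0 0 0.6'
python3 go.py .525 -.022 .2 61.8
python3 - <<'E'
from h import *
o=r.get_obs();f=imaging.grab_frame('wrist');snap('w',f,'w1');np.save('w1_cloud.npy',cloud(f,o))
E
```

```text
clock: 3.48
tcp_pos: [0.5233, -0.0114, 0.2706]
orientation: [-1.536, 0.379, -0.385]
contact_force: [1.1, 1.0, 0.7]
grip_width: 0.0512
clock: 3.9
tcp_pos: [0.5225, -0.0075, 0.2519]
orientation: [-1.536, 0.378, -0.381]
contact_force: [-0.4, 0.5, -0.5]
grip_width: 0.0515
tcp [ 0.5225 -0.0075  0.2519] F [-0.4  0.5 -0.5] t 3.9
rot tool deg [-0.13  0.48  0.09] shift mm in current tool [  8.9  51.9 -11.8] in goal tool [  9.1  51.9 -11.6]
```

View pics/w1.png

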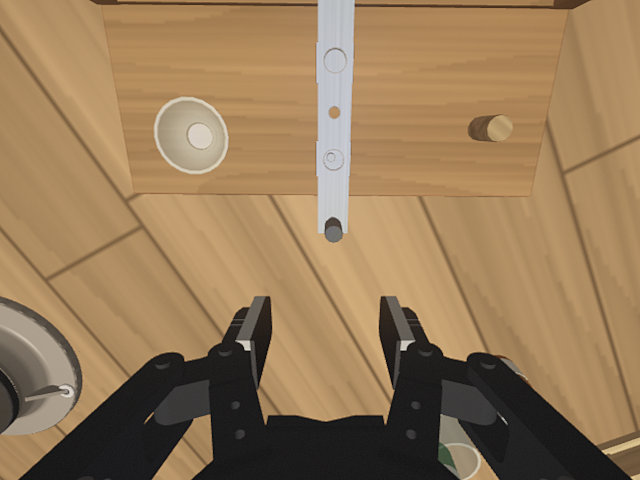

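The wrist view shows the knob top at about (333,229). The outer hole is at (333,159) with the pin inside it, the snug hole is at (334,112), and the inner hole is at (335,60). I'll zoom in on these.

```bash
python3 - <<'E'
from h import *
a=cv2.imread('pics/w1.png')[35:255,290:380]
cv2.imwrite('pics/c3.png',np.hstack([cv2.resize(a[:110],None,fx=5,fy=5,interpolation=2)[:, :400],cv2.resize(a[110:],None,fx=5,fy=5,interpolation=2)[:,:400]]))
C=np.load('w1_cloud.npy')
for u,v in [(333,226),(333,230),(334,195),(326,120),(331,157),(336,157),(334,112),(334,60)]:print(u,v,C[v,u].round(4))
E
```

```text
333 226 [ 0.5277 -0.0155  0.0912]
333 230 [ 0.526  -0.0188  0.0918]
334 195 [0.5394 0.0025 0.0476]
326 120 [0.5663 0.0719 0.0486]
331 157 [0.5546 0.0392 0.0583]
336 157 [0.5589 0.0357 0.0436]
334 112 [0.5774 0.0753 0.0293]
334 60 [0.5984 0.1166 0.0355]
```

View pics/c3.png

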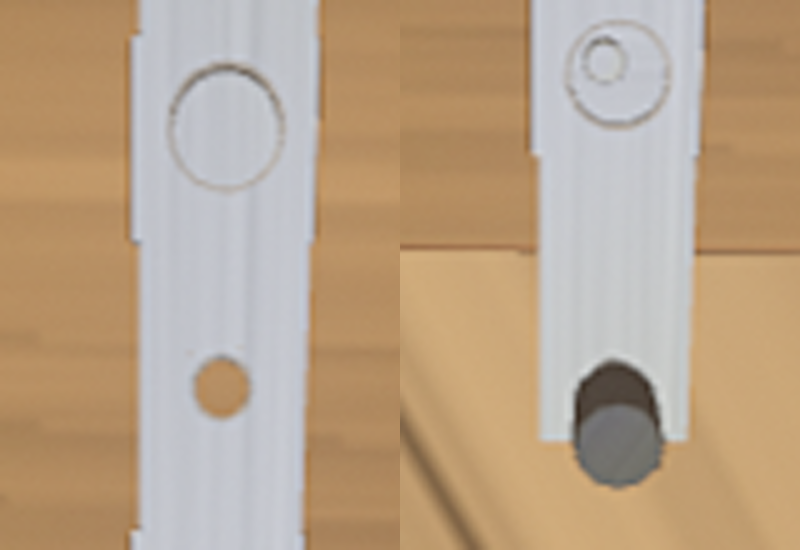

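```bash
cat >> h.py <<'E'
def ray(f,o,u,v,z):
    W=np.eye(4);W[:3,:3]=R.from_rotvec(o['orientation']).as_matrix();W[:3,3]=o['tcp_pos']
    T=W@f['hand_eye'] if 'hand_eye' in f else np.linalg.inv(f['world_to_cam'])
    d=T[:3,:3]@np.array([(u-f['cx'])/f['fx'],-(v-f['cy'])/f['fy'],-1]);c=T[:3,3]
    return c+d*(z-c[2])/d[2]
E
python3 - <<'E'
from h import *
f=np.load('w1.npz');o=r.get_obs()
pts={'knob':(333.2,233.6,.094),'outer':(333.,159.4,.05),'pin':(330.6,156.6,.058),'snug':(334,112,.05),'inner':(334.8,60,.05)}
X={k:ray(f,o,*p) for k,p in pts.items()}
a=X['inner'][:2]-X['outer'][:2];d=-a/np.linalg.norm(a);n=np.array([-d[1],d[0]])
print('d',d,np.degrees(np.arctan2(-d[1],-d[0])),np.linalg.norm(a))
for k,p in X.items():q=p[:2]-X['snug'][:2];print(k,p.round(4),'along',(q@d*1e3).round(1),'lat',(q@n*1e3).round(1))
E
```

```text
d [-0.47470729 -0.88014373] 61.65970682714428 0.08934420966304682
knob [ 0.5247 -0.0215  0.094 ] along 109.2 lat 0.2
outer [0.5552 0.0356 0.05  ] along 44.6 lat -0.1
pin [0.5544 0.0397 0.058 ] along 41.3 lat -2.8
snug [0.5764 0.0747 0.05  ] along 0.0 lat 0.0
inner [0.5976 0.1142 0.05  ] along -44.7 lat -0.1
```

```bash
python3 go.py .5247 -.0215 .061 61.66
```

```text
tcp [ 0.5225 -0.0075  0.2519] F [ 0.5 -0.  -0.3] t 3.95
rot tool deg [-0.13  0.62  0.09] shift mm in current tool [  8.2 190.9 -11.8] in goal tool [  8.6 190.9 -11.2]
```

```bash
python3 -m jog '-0.1 0.6 0.1 8.4 0 -11.5 0.6;0 0 0 0 35 0 0.6;0 0 0 0 35 0 0.6;0 0 0 0 35 0 0.6;0 0 0 0 25 0 0.6'
python3 -m jog '0 0 0 0 0 0 0.6;0 0 0 0 0 0 0.6;0 0 0 0 0 0 0.6;0 0 0 0 0 0 0.6;0 0 0 0 0 0 0.6'
python3 go.py .5247 -.0215 .061 61.66
python3 - <<'E'
from h import *
o=r.get_obs();f=imaging.grab_frame('wrist');snap('w',f,'w2')
E
```

```text
clock: 4.37
tcp_pos: [0.5231, -0.0215, 0.119]
orientation: [-1.536, 0.389, -0.386]
contact_force: [0.1, 0.5, 0.4]
grip_width: 0.0511
clock: 4.78
tcp_pos: [0.5247, -0.0225, 0.1223]
orientation: [-1.535, 0.388, -0.389]
contact_force: [0.0, -0.4, 0.4]
grip_width: 0.051
tcp [ 0.5247 -0.0225  0.1223] F [ 0.  -0.4  0.4] t 4.78
rot tool deg [-0.04 -0.07  0.04] shift mm in current tool [-0.5 61.3  0.8] in goal tool [-0.5 61.3  0.9]
```

View pics/w2.png

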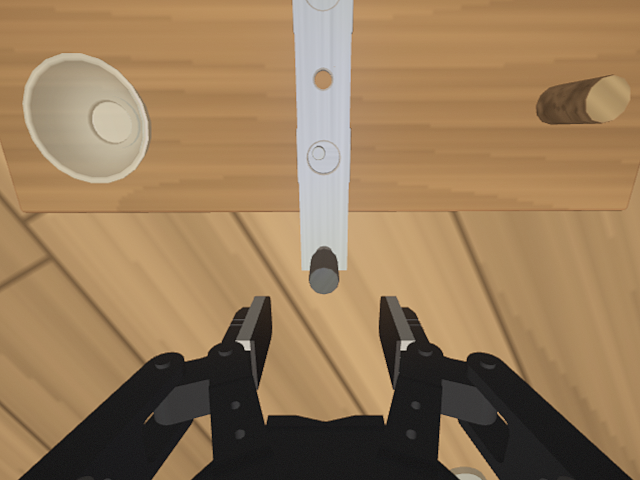

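The knob top is at (323,282), centred between the fingers (about 325). I'll go down and close gently.

```bash
python3 -m jog '0 0 0 -0.5 15 0.8 0.6;0 0 0 0 15 0 0.6;0 0 0 0 15 0 0.6;0 0 0 0 16 0 0.6;0 0 0 0 0 0 0.6'
python3 go.py .5247 -.0215 .061 61.66
python3 -m jog '0 0 0 0 0 0 0.4;0 0 0 0 0 0 0.3;0 0 0 0 0 0 0.2;0 0 0 0 0 0 0.1;0 0 0 0 0 0 0.0' 40
python3 -m jog '0 0 0 0 0 0 0;0 0 0 0 0 0 0;0 0 0 0 0 0 0;0 0 0 0 0 0 0;0 0 0 0 0 0 0' 40
python3 go.py .5247 -.0215 .061 61.66
python3 - <<'E'
from h import *
o=r.get_obs();f=imaging.grab_frame('wrist');snap('w',f,'w3');print(o['moment'])
E
```

```text
clock: 5.25
tcp_pos: [0.522, -0.0215, 0.058]
orientation: [-1.538, 0.393, -0.385]
contact_force: [-0.9, 0.7, 0.2]
grip_width: 0.051
tcp [ 0.522  -0.0215  0.058 ] F [-0.9  0.7  0.2] t 5.25
rot tool deg [ 0.17 -0.07 -0.24] shift mm in current tool [ 2.4 -3.   1.3] in goal tool [ 2.4 -3.   1.3]
clock: 5.67
tcp_pos: [0.5238, -0.0218, 0.0602]
orientation: [-1.536, 0.39, -0.389]
contact_force: [0.9, -0.2, -0.2]
grip_width: 0.0165
clock: 6.08
tcp_pos: [0.5233, -0.0217, 0.0594]
orientation: [-1.537, 0.391, -0.388]
contact_force: [0.4, 0.7, -0.1]
grip_width: 0.0167
tcp [ 0.5233 -0.0217  0.0594] F [ 0.4  0.7 -0.1] t 6.08
rot tool deg [ 0.09 -0.09 -0.09] shift mm in current tool [ 1.1 -1.6  0.9] in goal tool [ 1.1 -1.6  0.9]
[ 0.14319732 -0.1919315  -0.07867062]
```

View pics/w3.png

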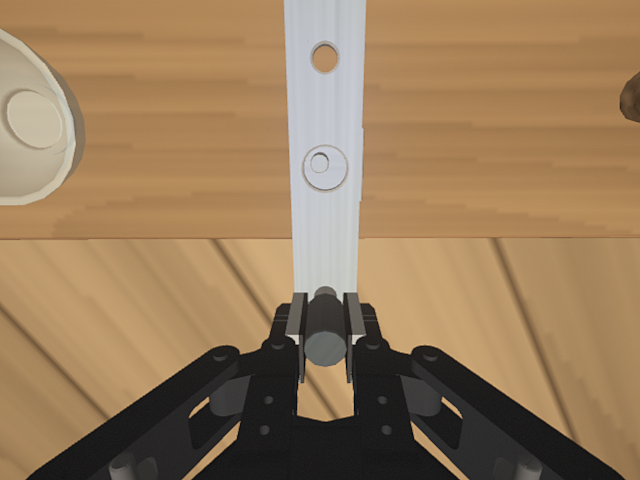

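The knob is gripped and the pin is still clear inside the outer hole (pin at (319,162), hole at (325,168)). Next I lift along the pivot arc.

```bash
python3 -m jog '-0.7 0 0 0 -3.4 0.15 0;-0.7 0 0 0 -3.4 0.15 0;-0.7 0 0 0 -3.4 0.15 0;-0.7 0 0 0 -3.4 0.15 0;-0.7 0 0 0 -3.4 0.15 0' 40
python3 -m jog '-0.7 0 0 0 -3.4 0.15 0;-0.7 0 0 0 -3.4 0.15 0;-0.7 0 0 0 -3.4 0.15 0;-0.7 0 0 0 -3.4 0.15 0;-0.7 0 0 0 -3.4 0.15 0' 40
python3 -m jog '0 0 0 0 0 0 0;0 0 0 0 0 0 0;0 0 0 0 0 0 0;0 0 0 0 0 0 0;0 0 0 0 0 0 0' 40
python3 - <<'E'
from h import *
o=r.get_obs();f=imaging.grab_frame('wrist');snap('w',f,'w4');print(o['tcp_pos'],o['contact_force'],o['moment'])
E
python3 go.py .5265 -.0183 .094 61.66 -7
```

```text
clock: 6.55
tcp_pos: [0.5237, -0.0207, 0.0767]
orientation: [-1.598, 0.406, -0.378]
contact_force: [0.1, -0.3, -0.6]
grip_width: 0.0166
clock: 6.97
tcp_pos: [0.525, -0.0186, 0.0936]
orientation: [-1.657, 0.421, -0.369]
contact_force: [-0.3, 0.2, -2.2]
grip_width: 0.0166
clock: 7.38
tcp_pos: [0.5246, -0.019, 0.0931]
orientation: [-1.656, 0.421, -0.369]
contact_force: [0.1, -0.0, -1.9]
grip_width: 0.0167
[ 0.52464411 -0.01904117  0.09313478] [ 0.10429902 -0.02307453 -1.90118981] [ 0.33147304 -0.25091847 -0.07944318]
tcp [ 0.5247 -0.0191  0.0932] F [ 1.  -0.  -1.2] t 7.43
rot tool deg [ 0.1  -0.1  -0.13] shift mm in current tool [ 1.2 -1.   1.4] in goal tool [ 1.2 -1.   1.4]
```

View pics/w4.png

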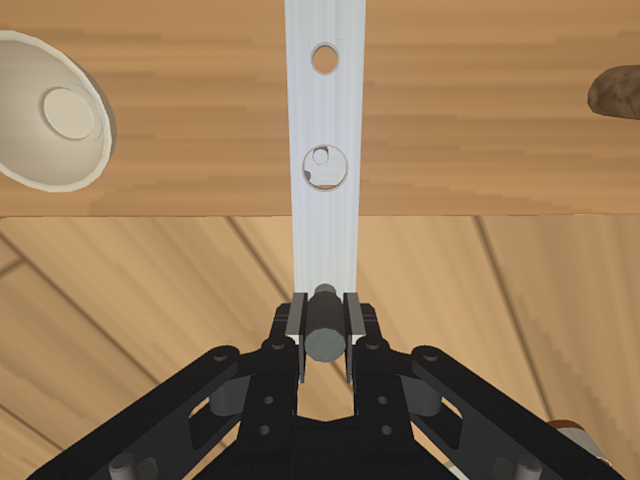

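```bash
cat > kin.py <<'E'
import numpy as np
from scipy.optimize import brentq
def sol(pin=(-2.9,-41.55),L=165):
    pin=np.array(pin);H=np.array([-200*np.cos(.305),165-200*np.sin(.305)])
    P=lambda t:H+200*np.array([np.cos(t),np.sin(t)])
    t=brentq(lambda t:np.linalg.norm(P(t)-pin)-L,-.2,.25)
    u=(pin-P(t))/L
    return t,P(t),u
if __name__=='__main__':
    t,P,u=sol();a=np.radians(7)
    print(t,P,u,'yaw',np.degrees(np.arctan2(u[0],-u[1])))
    L=275*np.cos(a)-14*np.sin(a)
    m=P+L*u-np.array([0,165-L]);print('move n,out',m, 'tool', m[0], -m[1]*np.sin(a), m[1]*np.cos(a))
    for e in [(1,0),(0,1)]:
        t2,P2,u2=sol((-2.9+e[0],-41.55+e[1]));print(e,P2+L*u2-P-L*u)
E
python3 kin.py
```

```text
0.09072787149994876 [  8.40801932 123.06205515] [-0.06853345 -0.99764882] yaw -3.929757804272519
move n,out [-10.18126934 -41.30020108] tool -10.181269337410995 5.0332283885151625 -40.992355647183786
(1, 0) [ 1.64777782 -0.04251112]
(0, 1) [0.06060961 0.99585384]
```

```bash
python3 -m jog '0 0 0 -1 0.5 -4.1 0;0 0 0 -1 0.5 -4.1 0;0 0 0 -1 0.5 -4.1 0;0 0 0 -1 0.5 -4.1 0;0 0 0 -1 0.5 -4.1 0' 40
python3 -m jog '0 0 0 -1 0.5 -4.1 0;0 0 0 -1 0.5 -4.1 0;0 0 0 -1 0.5 -4.1 0;0 0 0 -1 0.5 -4.1 0;0 0 0 -1 0.5 -4.1 0' 40
python3 -m jog '0 1 0.1 0 0 0 0;0 1 0.1 0 0 0 0;0 1 0.1 0 0 0 0;0 0.9 0.1 0 0 0 0;0 0 0 0 0 0 0' 40
python3 - <<'E'
from h import *
o=r.get_obs();f=imaging.grab_frame('wrist');snap('w',f,'w5');print(o['tcp_pos'],o['contact_force'],o['moment'])
E
python3 go.py .4962 -.0506 .0932 57.73 -7
```

```text
clock: 7.85
tcp_pos: [0.51, -0.0353, 0.0933]
orientation: [-1.656, 0.421, -0.369]
contact_force: [0.1, 0.8, -0.5]
grip_width: 0.0167
clock: 8.27
tcp_pos: [0.4963, -0.0509, 0.0935]
orientation: [-1.656, 0.421, -0.37]
contact_force: [1.6, -0.3, -3.1]
grip_width: 0.0171
clock: 8.68
tcp_pos: [0.4958, -0.05, 0.093]
orientation: [-1.645, 0.478, -0.419]
contact_force: [-2.8, 0.5, -1.0]
grip_width: 0.0167
[ 0.49575956 -0.04996458  0.09300775] [-2.76998643  0.48258913 -1.00457253] [0.25794454 0.21707537 0.37898472]
tcp [ 0.4959 -0.05    0.0931] F [-1.7 -0.2 -0.7] t 8.73
rot tool deg [ 0.15 -0.   -0.09] shift mm in current tool [ 0.6 -0.1 -0.3] in goal tool [ 0.6 -0.1 -0.3]
```

View pics/w5.png

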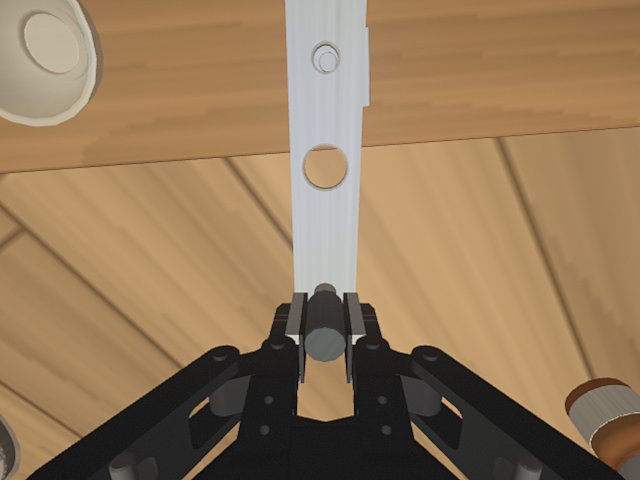

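```bash
python3 - <<'E'
import cv2,numpy as np
a=cv2.imread('pics/w5.png')[35:85,300:350]
cv2.imwrite('pics/c5.png',cv2.resize(a,None,fx=12,fy=12,interpolation=2))
E
```

```text
(no output)
```

View pics/c5.png

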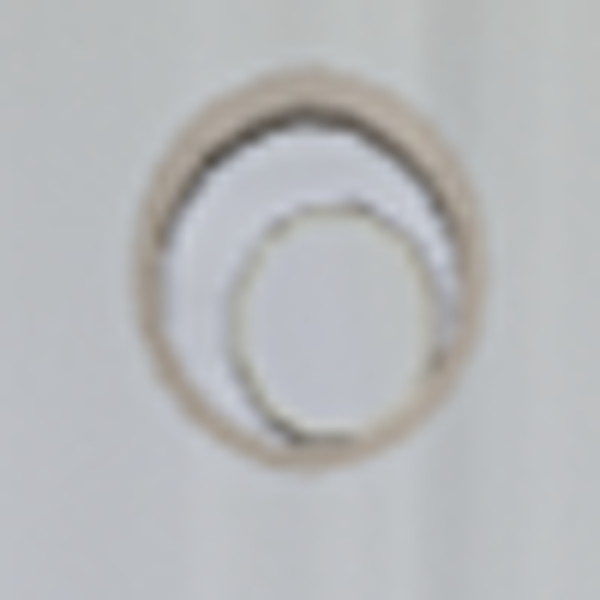

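```bash
cat > chk.py <<'E'
from h import *
import sys
# npz name, rim top px (u,v), rim z, pin px, yaw
def chk(f,o,rim,zr,pin,rimb=None):
    X=ray(f,o,*rim,zr);Y=ray(f,o,*pin,.058)
    Q=R.from_rotvec(o['orientation']).as_matrix();z=Q[:,2].copy();z[2]=0;z/=np.linalg.norm(z);d=-z;n=np.array([-d[1],d[0],0])
    q=Y-X
    print('rim',X.round(4),'pin',Y.round(4),'pin-rim: out(d)',(q@d*1e3).round(2),'n(tool x)',(q@n*1e3).round(2),'tilt',np.degrees(np.arcsin(-Q[2,2])).round(2))
    return X,Y,d,n
E
python3 - <<'E'
from chk import *
f=np.load('w5.npz');o=r.get_obs()
c=lambda x,y:(300+(x+.5)/12-.5,35+(y+.5)/12-.5)
for zr in (.068,.0701,.072): chk(f,o,c(311,270),zr,c(338,324))
for a,b in (((135,270),(487,270)),((311,65),(311,475))): 
    print(np.linalg.norm(ray(f,o,*c(*a),.0701)-ray(f,o,*c(*b),.0701)))
for a,b in (((235,324),(440,324)),((338,208),(338,440))): 
    print('pin d',np.linalg.norm(ray(f,o,*c(*a),.058)-ray(f,o,*c(*b),.058)))
E
```

```text
rim [0.5542 0.0411 0.068 ] pin [0.5544 0.0396 0.058 ] pin-rim: out(d) 1.21 n(tool x) 0.99 tilt 7.15
rim [0.5541 0.041  0.0701] pin [0.5544 0.0396 0.058 ] pin-rim: out(d) 1.1 n(tool x) 0.99 tilt 7.15
rim [0.5541 0.0409 0.072 ] pin [0.5544 0.0396 0.058 ] pin-rim: out(d) 1.0 n(tool x) 0.99 tilt 7.15
0.011906000236165079
0.012151185355465732
pin d 0.007515847507094966
pin d 0.00748983340389518
```

```bash
python3 -m jog '0 -0.15 0 0.8 0 0.4 0;0 -0.15 0 0.8 0 0.35 0;0.6 0 0 0 2.9 -0.14 0;0.6 0 0 0 2.9 -0.14 0;0.6 0 0 0 2.9 -0.14 0' 40
python3 -m jog '0 0 0 0 0 0 0;0 0 0 0 0 0 0;0 0 0 0 0 0 0;0 0 0 0 0 0 0;0 0 0 0 0 0 0' 40
python3 - <<'E'
from h import *
o=r.get_obs();f=imaging.grab_frame('wrist');snap('w',f,'w6');print(o['tcp_pos'],o['contact_force'],o['moment'])
a=cv2.imread('pics/w6.png')[35:85,300:350]
cv2.imwrite('pics/c6.png',cv2.resize(a,None,fx=12,fy=12,interpolation=2))
E
```

```text
clock: 9.15
tcp_pos: [0.4973, -0.0517, 0.0843]
orientation: [-1.614, 0.464, -0.422]
contact_force: [-1.5, 1.3, -1.6]
grip_width: 0.0166
clock: 9.57
tcp_pos: [0.4977, -0.0521, 0.0848]
orientation: [-1.615, 0.465, -0.423]
contact_force: [0.2, -1.0, -1.3]
grip_width: 0.0167
[ 0.4976505  -0.05211642  0.08483345] [ 0.17263134 -1.03905083 -1.26500577] [-0.20244307  0.02541473 -0.01079623]
```

View pics/c6.png

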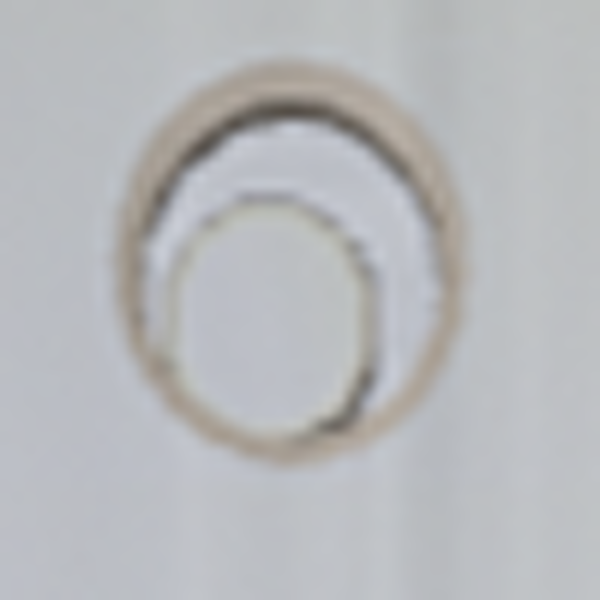

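```bash
python3 - <<'E'
from chk import *
f=np.load('w6.npz');o=r.get_obs()
c=lambda x,y:(300+(x+.5)/12-.5,35+(y+.5)/12-.5)
for zr in (.0645,.0660): chk(f,o,c(290,261),zr,c(270,318))
t=np.radians(5.3);print('want out',165*(1-np.cos(t))+5*np.sin(t))
E
```

```text
rim [0.5555 0.0404 0.0645] pin [0.5542 0.0398 0.058 ] pin-rim: out(d) 1.22 n(tool x) -0.74 tilt 5.3
rim [0.5554 0.0403 0.066 ] pin [0.5542 0.0398 0.058 ] pin-rim: out(d) 1.09 n(tool x) -0.74 tilt 5.3
want out 1.1672777367767628
```

```bash
python3 -m jog '0 0 0 -0.5 0 0 0;0 0.1 0 -0.5 0 0 0;0 0 0 0 0 0 0;0 0 0 0 0 0 0;0 0 0 0 0 0 0' 40
python3 - <<'E'
from h import *
o=r.get_obs();f=imaging.grab_frame('wrist');snap('w',f,'w7');print(o['tcp_pos'],o['contact_force'],o['moment'])
a=cv2.imread('pics/w7.png')[35:85,300:350]
cv2.imwrite('pics/c7.png',cv2.resize(a,None,fx=12,fy=12,interpolation=2))
E
```

```text
clock: 10.03
tcp_pos: [0.4966, -0.0512, 0.0847]
orientation: [-1.615, 0.466, -0.424]
contact_force: [-0.4, -0.4, -1.5]
grip_width: 0.0168
[ 0.49658874 -0.05124668  0.0846884 ] [-0.36919784 -0.40776067 -1.52362563] [-0.087629   -0.02023966 -0.08137241]
```

View pics/c7.png

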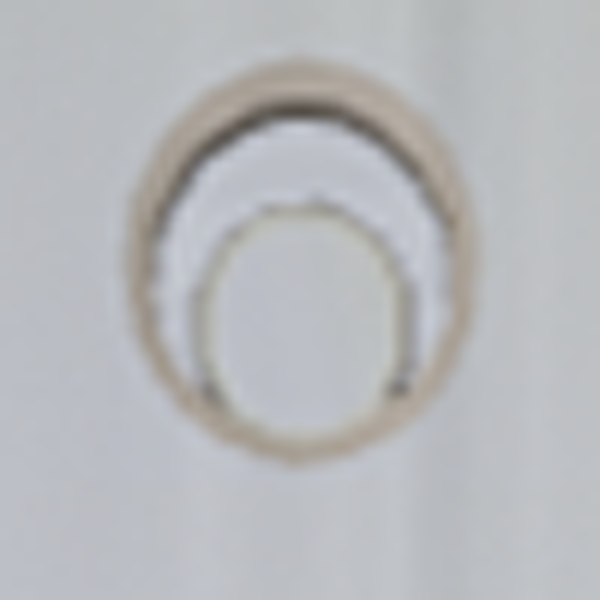

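The pin at c7 (304,323) sits laterally centred in the rim (303,261), and the offset along the bar matches the expected 1.2 mm. I'll lower slowly and watch the force.

```bash
python3 -m jog '0.3 0 0 0 1.45 -0.07 0;0.3 0 0 0 1.45 -0.07 0;0.3 0 0 0 1.45 -0.07 0;0.3 0 0 0 1.45 -0.07 0;0 0 0 0 0 0 0' 40
python3 - <<'E'
from h import *
o=r.get_obs();f=imaging.grab_frame('wrist');snap('w',f,'w8');print(o['tcp_pos'],o['contact_force'],o['moment'])
a=cv2.imread('pics/w8.png')[35:85,300:350]
cv2.imwrite('pics/c8.png',cv2.resize(a,None,fx=12,fy=12,interpolation=2))
E
```

```text
clock: 10.5
tcp_pos: [0.4959, -0.0521, 0.0787]
orientation: [-1.594, 0.461, -0.427]
contact_force: [0.4, 0.1, -2.3]
grip_width: 0.0169
[ 0.49590101 -0.05205616  0.07869823] [ 0.43235294  0.0513019  -2.33307057] [-0.03071362 -0.11867876 -0.14281415]
```

View pics/c8.png

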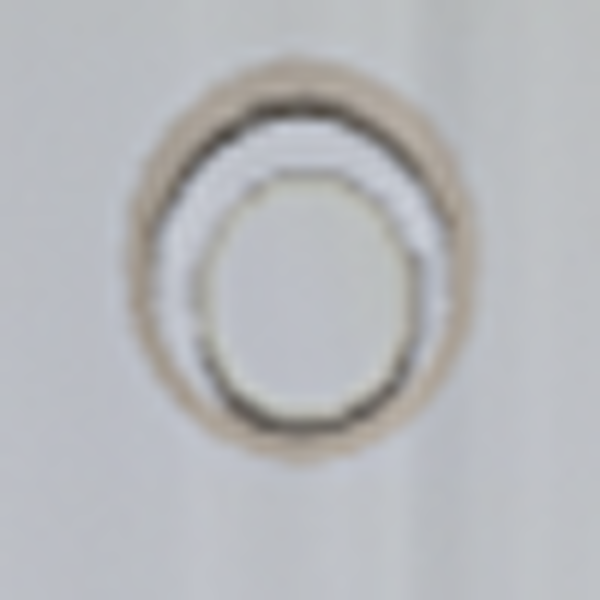

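```bash
python3 - <<'E'
from chk import *
f=np.load('w8.npz');o=r.get_obs()
c=lambda x,y:(300+(x+.5)/12-.5,35+(y+.5)/12-.5)
for zr in (.0612,.0620): chk(f,o,c(303,261),zr,c(310,298))
E
python3 -m jog '0.3 0 0 0 1.45 -0.07 0;0.3 0 0 0 1.45 -0.07 0;0.3 0 0 0 1.45 -0.07 0;0.3 0 0 0 1.45 -0.07 0;0 0 0 0 0 0 0' 40
python3 - <<'E'
from h import *
o=r.get_obs();f=imaging.grab_frame('wrist');snap('w',f,'w9');print(o['tcp_pos'],o['contact_force'],o['moment'])
a=cv2.imread('pics/w9.png')[35:85,300:350]
cv2.imwrite('pics/c9.png',cv2.resize(a,None,fx=12,fy=12,interpolation=2))
E
```

```text
rim [0.5545 0.0404 0.0612] pin [0.5543 0.0396 0.058 ] pin-rim: out(d) 0.78 n(tool x) 0.24 tilt 4.09
rim [0.5545 0.0403 0.062 ] pin [0.5543 0.0396 0.058 ] pin-rim: out(d) 0.7 n(tool x) 0.24 tilt 4.09
clock: 10.97
tcp_pos: [0.4955, -0.0527, 0.0729]
orientation: [-1.574, 0.455, -0.431]
contact_force: [0.8, 1.1, -2.6]
grip_width: 0.0166
[ 0.49552223 -0.05265505  0.07293325] [ 0.76975854  1.09212564 -2.61979261] [-0.00692084 -0.11003771 -0.06843651]
```

View pics/c9.png

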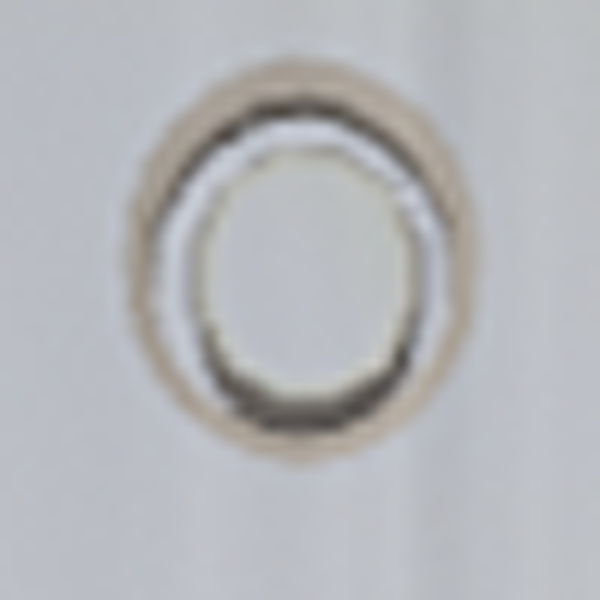

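The pin is inside the hole, centred, and the force is only the stay's weight. I'll continue down.

```bash
python3 -m jog '0.3 0 0 0 1.45 -0.07 0;0.3 0 0 0 1.45 -0.07 0;0.3 0 0 0 1.45 -0.07 0;0.3 0 0 0 1.45 -0.07 0;0 0 0 0 0 0 0' 40
python3 - <<'E'
from h import *
o=r.get_obs();f=imaging.grab_frame('wrist');snap('w',f,'w10');print(o['tcp_pos'],o['contact_force'],o['moment'])
Q=R.from_rotvec(o['orientation']).as_matrix();print('tilt',np.degrees(np.arcsin(-Q[2,2])))
a=cv2.imread('pics/w10.png')[35:85,300:350]
cv2.imwrite('pics/c10.png',cv2.resize(a,None,fx=12,fy=12,interpolation=2))
E
```

```text
clock: 11.43
tcp_pos: [0.4953, -0.0531, 0.0672]
orientation: [-1.554, 0.449, -0.435]
contact_force: [0.4, 0.8, -1.5]
grip_width: 0.0166
[ 0.49525748 -0.05310006  0.06715101] [ 0.41330735  0.75188774 -1.5175845 ] [ 0.01886993 -0.12906009 -0.09064187]
tilt 1.6814777609748923
```

View pics/c10.png

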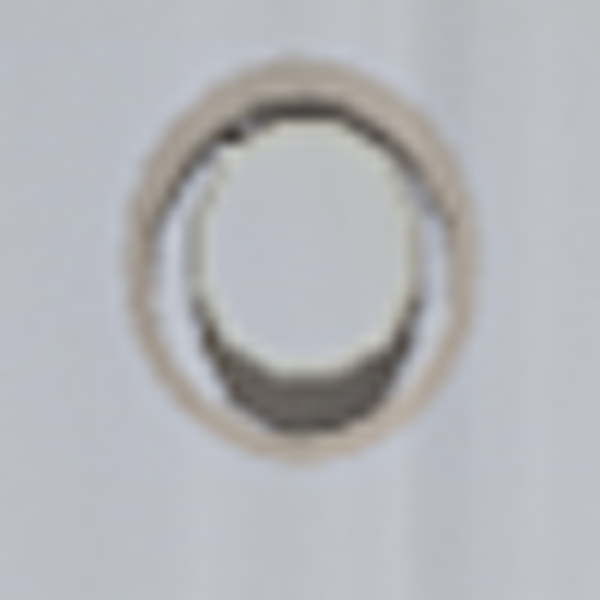

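```bash
python3 -m jog '0.3 0 0 0 1.45 -0.07 0;0.3 0 0 0 1.45 -0.07 0;0.3 0 0 0 1.45 -0.07 0;0.3 0 0 0 1.45 -0.07 0;0.1 0 0 0 0.5 0 0' 40
python3 -m jog '0.1 0 0 0 0.5 0 0;0.1 0 0 0 0.5 0 0;0 0 0 0 0 0 0;0 0 0 0 0 0 0;0 0 0 0 0 0 0' 40
python3 - <<'E'
from h import *
o=r.get_obs();f=imaging.grab_frame('wrist');snap('w',f,'w11');np.save('w11_cloud.npy',cloud(f,o));print(o['tcp_pos'],o['contact_force'],o['moment'])
Q=R.from_rotvec(o['orientation']).as_matrix();print('tilt',np.degrees(np.arcsin(-Q[2,2])))
a=cv2.imread('pics/w11.png')[35:85,300:350]
cv2.imwrite('pics/c11.png',cv2.resize(a,None,fx=12,fy=12,interpolation=2))
f=imaging.grab_frame('top');snap('t',f,'t11');C=cloud(f)
E
```

```text
clock: 11.9
tcp_pos: [0.4952, -0.0534, 0.061]
orientation: [-1.532, 0.442, -0.438]
contact_force: [0.3, -0.3, -0.9]
grip_width: 0.0168
clock: 12.32
tcp_pos: [0.4953, -0.0534, 0.0601]
orientation: [-1.529, 0.441, -0.439]
contact_force: [0.1, -1.5, -0.7]
grip_width: 0.0169
[ 0.49530211 -0.05335589  0.06013511] [ 0.06190771 -1.47349227 -0.70082317] [-0.18634549  0.07685916 -0.00041059]
tilt 0.2038066005825888
```

View pics/c11.png

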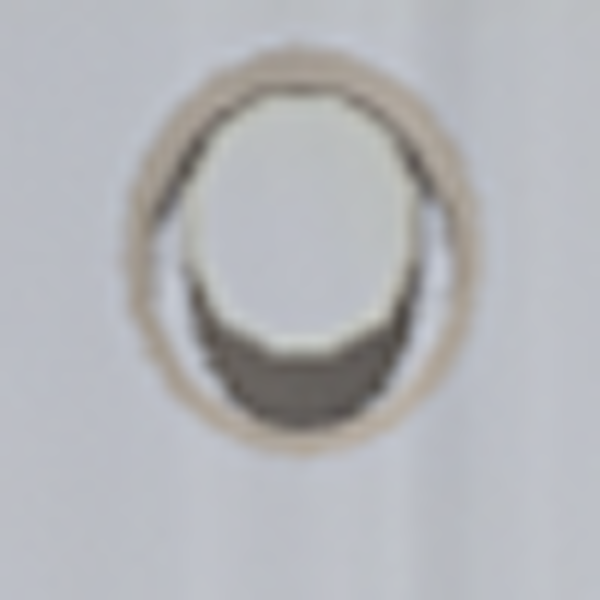

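The rim shifted slightly relative to the tool, so the bar has reached its stop. The pin is inside the snug hole and the forces are tiny. I'll release and lift away.

```bash
python3 -m jog '0 0 0 0 0 0 0.1;0 0 0 0 0 0 0.2;0 0 0 0 0 0 0.4;0 0 0 0 0 0 0.6;0 0 0 0 0 0 0.6' 20
python3 -m jog '0 0 0 0 0 0 0.6;0 0 0 0 0 0 0.6;0 0 0 0 -10 0 0.6;0 0 0 0 -20 0 0.6;0 0 0 0 -20 0 0.6' 20
python3 -m jog '0 0 0 0 -25 0 0.6;0 0 0 0 -25 0 0.6;0 0 0 0 0 0 0.6;0 0 0 0 0 0 0.6;0 0 0 0 0 0 0.6' 20
python3 - <<'E'
from h import *
o=r.get_obs();f=imaging.grab_frame('wrist');snap('w',f,'w12');C=cloud(f,o);np.save('w12_cloud.npy',C)
Q=R.from_rotvec(o['orientation']).as_matrix();d=-Q[:,2]
f=imaging.grab_frame('scene');snap('s',f,'s12');np.save('s12_cloud.npy',cloud(f))
f=imaging.grab_frame('top');snap('t',f,'t12')
a=cv2.imread('pics/s12.png')[190:290,340:530]
cv2.imwrite('pics/c12.png',cv2.resize(a,None,fx=4.2,fy=4.2,interpolation=2))
E
```

```text
clock: 12.83
tcp_pos: [0.4953, -0.0531, 0.0601]
orientation: [-1.529, 0.441, -0.438]
contact_force: [0.3, -0.5, -1.4]
grip_width: 0.0512
clock: 13.25
tcp_pos: [0.4948, -0.0535, 0.1108]
orientation: [-1.53, 0.443, -0.438]
contact_force: [-0.4, 0.0, -0.8]
grip_width: 0.0513
clock: 13.67
tcp_pos: [0.4952, -0.0528, 0.1601]
orientation: [-1.529, 0.441, -0.438]
contact_force: [-1.4, -0.2, -0.4]
grip_width: 0.0514
```

View pics/w12.png

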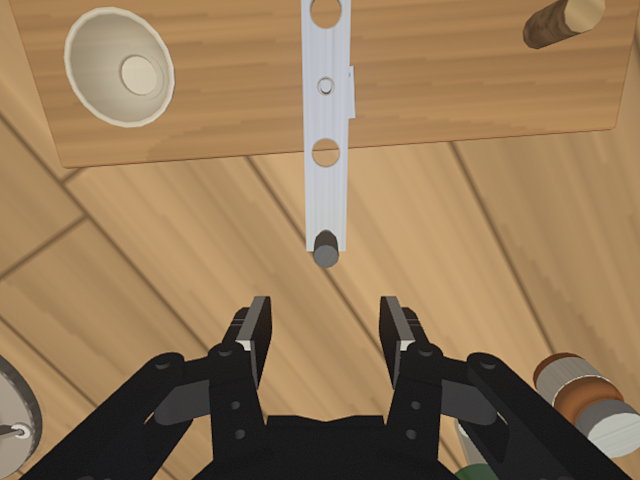

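View pics/c12.png

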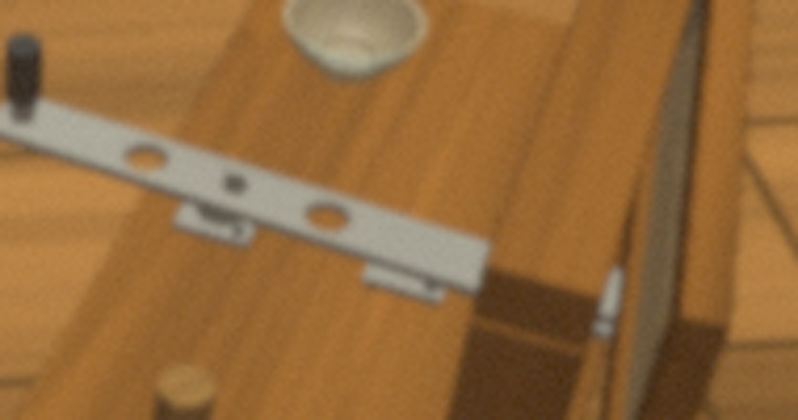

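View pics/t12.png

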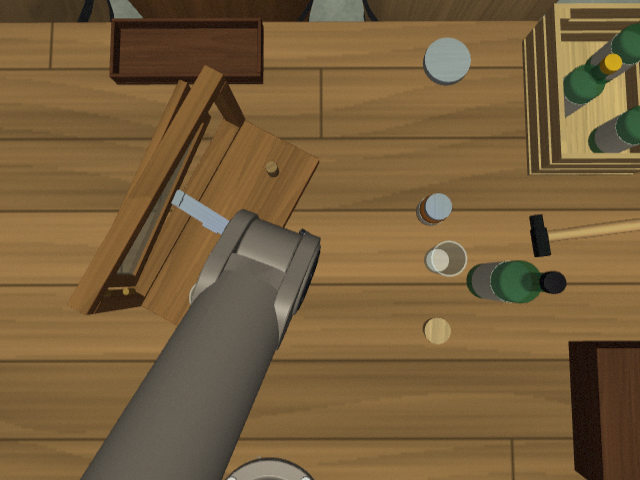

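The pin shows in the snug hole (w12 at (325,86)), the other objects are in place and the gripper is clear. Now a flatness check.

```bash
python3 - <<'E'
from h import *
C=np.load('w12_cloud.npy')
for u,v in [(312,60),(312,100),(340,120),(312,180),(318,215),(340,215),(325,86),(325,255)]:print(u,v,np.nanmedian(C[v-2:v+3,u-2:u+3],(0,1)).round(4))
S=np.load('s12_cloud.npy');I=cv2.imread('pics/s12.png').astype(int)
m=np.zeros((480,640),bool);m[190:265,335:460]=1;m&=(I.min(-1)>110)&(abs(S[...,2]-.055)<.02)
P=S[m];d=np.array([-.534,-.846]);t=P[:,:2]@d
for a,b in zip(np.linspace(t.min(),t.max(),7)[:-1],np.linspace(t.min(),t.max(),7)[1:]):k=(t>=a)&(t<b);print(k.sum(),round((a+b)/2,3),np.median(P[k,2]).round(4))
o=r.get_obs();print(o['contact_force'],o['clock'])
E
```

```text
312 60 [0.5553 0.0586 0.0488]
312 100 [0.5416 0.0375 0.0487]
340 120 [0.5514 0.0158 0.0488]
312 180 [ 0.5113 -0.0094  0.0484]
318 215 [ 0.5004 -0.035   0.048 ]
340 215 [ 0.5151 -0.0441  0.0482]
325 86 [0.5536 0.0394 0.0585]
325 255 [ 0.4962 -0.0521  0.0919]
257 -0.429 0.0478
184 -0.389 0.0476
369 -0.349 0.0469
262 -0.308 0.0463
177 -0.268 0.0463
156 -0.228 0.046
[ 0.1150732  -0.23309793 -0.23598028] 13.8167
```

```bash
python3 -c "
from bench import r
print(r.hand_in())"
```

```text
the job is handed in; nothing more can be done
None
```

The stay now sits on the pin by its small middle hole and lies flat, and the job was handed in at about 14 s.

- **What I did:** The pin was in the outer wide hole. I gripped the knob and lifted the stay about 7°. Then I drew the casement in by about 0.21 rad (planned, not measured), lined the hole up over the pin using wrist-camera pictures, lowered it slowly and let go.
- **Forces:** The wrist readings I took stayed at about 3 N or less, mostly the stay's own weight. The stay-to-pin force itself was not measured.
- **Last checks:** The pin showed inside the small hole. The bar top read a uniform 48–49 mm in the wrist camera, where 50 mm is nominal and the calibration is good to about 2 mm. The pin tip read 58.5 mm (58 expected) and the knob top 92 mm (94 expected).
- **Small disagreement:** The scene camera read the bar top slightly lower and sloping, 46–48 mm. I put this down to calibration.
- **Other things:** The gripper hung clear, about 65 mm above the knob. The bystanders looked unmoved in the pictures, though the dish was partly hidden by the arm in the last top view.

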